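# Feed the row of specimen mounts home and close the keeper

### The job

Push the row of four square specimen mounts gently along the feed rail, as one train, until the first stands against the blue end stop and no gaps are left. Then push the yellow keeper arm round by its red peg until it lies fully closed, square across the rail behind the last mount. Do all of it by pushing with the fingers: do not lift or tip the mounts, leave the bottle, the green round mount and the blue box where they are, and finish clear of everything.

Things in the scene. Friction and masses are not known exactly. Their poses are not given: they have to be found in the camera images.
- rail: Fixed aluminium feed rail: a straight open-topped channel 290 mm long, 44 mm wide outside, 36 mm inside; floor 6 mm, tops of the side walls 16 mm above the bench. Origin on the bench under the channel's centre line; x along the channel in the feed direction, z up. The blue end stop's face is at x = +130 mm; the other end, x = -150 mm, is open.
- stop_face (a point): Middle of the face of the blue end stop, 25 mm above the bench (stop 12 mm thick, top 50 mm above the bench). With the row home the mounts' centres lie 17, 51, 85 and 119 mm before it and the back of the last mount 136 mm before it (rail x = -6 mm). At the start the row is 60 to 113 mm short of that.
- mount0: Square specimen mount, grey carrier 34 x 34 mm and 38 mm tall, with a flat disc of red-brown polished rock on top; about 90 g. Origin at the centre of its underside (6 mm above the bench while in the rail), z up. One of four alike that stand in the rail in any order, touching one another.
- mount1: Square specimen mount, grey carrier 34 x 34 mm and 38 mm tall, with a flat disc of grey-green polished rock on top; about 90 g. Origin at the centre of its underside (6 mm above the bench while in the rail), z up. One of four alike that stand in the rail in any order, touching one another.
- mount2: Square specimen mount, grey carrier 34 x 34 mm and 38 mm tall, with a flat disc of sandy polished rock on top; about 90 g. Origin at the centre of its underside (6 mm above the bench while in the rail), z up. One of four alike that stand in the rail in any order, touching one another.
- mount3: Square specimen mount, grey carrier 34 x 34 mm and 38 mm tall, with a flat disc of blue-grey polished rock on top; about 90 g. Origin at the centre of its underside (6 mm above the bench while in the rail), z up. One of four alike that stand in the rail in any order, touching one another.
- keeper_arm (a joint): Angle of the keeper arm about its upright hinge, rad: 0 = closed, at its limit, the arm square across the channel along the rail's +y; grows anticlockwise seen from above (pi/2 points along the rail's -x, more points outward). Starts at 1.75 to 2.2, limit 2.4. It stays where it is left; about 1 N at the peg moves it.
- keeper_hinge (a point): Point on the keeper arm's upright hinge axis, 25 mm above the bench, beside the channel at x = -13 mm, y = -42 mm in the rail's frame. The dark hinge boss is 18 mm in diameter, its top 31 mm above the bench.
- keeper_peg (a point): Middle of the upright red peg at the free end of the keeper arm, 36 mm above the bench; peg 10 mm in diameter, top 52 mm above the bench, 78 mm from the hinge axis. The arm is a yellow bar 8 mm wide, 20 to 30 mm above the bench; closed, its front face is at rail x = -9 mm, 3 mm behind the last mount when the row is home.
- oil_bottle: Amber bottle with a black cap, 34 mm in diameter, 75 mm tall, loose. Origin at the centre of its underside. To be left alone.
- round_mount: Green round specimen mount, 30 mm in diameter, 22 mm tall, loose. Origin at the centre of its underside. To be left alone.
- slide_box: Closed blue slide box, 87 x 102 mm, 35 mm tall, loose, beyond the end stop. Origin at the centre of its underside. To be left alone.
Not all that is in view belongs to the job. What is shaped like the mount0 but orange or purple is not meant. Leave any purple look-alike of the mount2 alone.

How it is judged:
On the way, in this order (a step that is already met when the one before it is completed fails the run):
1. the four mounts are pushed home against the stop, with the keeper still open (x of each of mount0, mount1, mount2, mount3 in the frame of rail above 0.008 m and y of mount0 in the frame of rail between -0.004 and 0.004 m and z of each of mount0, mount1, mount2, mount3 in the frame of rail below 0.009 m and angle between each of mount0, mount1, mount2, mount3's own z axis and vertical below 0.08 rad and y of mount1 in the frame of rail between -0.004 and 0.004 m and y of mount2 in the frame of rail between -0.004 and 0.004 m and y of mount3 in the frame of rail between -0.004 and 0.004 m and value of joint keeper_arm above 0.8 rad), for 0.2 s.
2. the keeper is closed behind the row (value of joint keeper_arm below 0.1 rad), for 0.2 s.
At the end, for the whole second after the job is handed in: All four mounts stand upright in the rail, packed against the end stop with no more than 3 mm of slack in all, at rest, and the keeper arm is within 0.1 rad of fully closed (x of each of mount0, mount1, mount2, mount3 in the frame of rail above 0.008 m and y of mount0 in the frame of rail between -0.004 and 0.004 m and z of each of mount0, mount1, mount2, mount3 in the frame of rail below 0.009 m and angle between each of mount0, mount1, mount2, mount3's own z axis and vertical below 0.08 rad and y of mount1 in the frame of rail between -0.004 and 0.004 m and y of mount2 in the frame of rail between -0.004 and 0.004 m and y of mount3 in the frame of rail between -0.004 and 0.004 m and value of joint keeper_arm below 0.1 rad and linear speed of each of mount0, mount1, mount2, mount3 below 0.01 m/s); the robot touches nothing.
It fails at once if a mount is lifted more than 8 mm off the rail's floor, or tipped (height (world z) of any of mount0, mount1, mount2, mount3 above 0.014 m or angle between any of mount0, mount1, mount2, mount3's own z axis and vertical above 0.3 rad).
It fails at once if a mount is knocked along faster than 0.3 m/s (linear speed of any of mount0, mount1, mount2, mount3 above 0.3 m/s).
It fails at once if the bottle, the round mount or the slide box is moved more than 15 mm or tipped (distance of any of oil_bottle, round_mount, slide_box from where it was at the start of the episode above 0.015 m or angle between any of oil_bottle, round_mount, slide_box's own z axis and vertical above 0.3 rad).
It also fails if it takes over 51 s, if anything falls off the work surface, if the arm or the gripper's body presses on something with over 40 N, if the wrist force passes 120 N, or if a joint passes its speed limit or range.

### The arm

A 6-joint arm with a two-finger parallel gripper is mounted at the origin on the work surface. World frame = base frame: x ahead of the robot, y to its left, z up, the work surface at z = 0. Lengths are in m, angles in rad, forces in N, time in s.
With the tool pointing down it reaches from about 0.25 to 0.775 m from the base axis. Payload 4 kg.
Tool frame: the origin (TCP) lies at the very end of the fingers, on their centre line; the grasp point (between the pads) lies tcp_to_grasp behind it (tcp_to_grasp is the distance from the TCP to the grasp point, in m); z points along the fingers, y is the direction in which the jaws open and shut (so a half turn about z gives the same grasp; the last joint's range is limited). The gripper opens to 94 mm and grips with 3 to 60 N. Pads are 16 mm wide; open, the fingers measure 119 mm over their backs; the gripper's body (75 mm by 177 mm) begins 78 mm behind the grasp point.
Start: joints at [1.103, 0.087, 1.371, -0, 1.684, -0.103], TCP at [0.196, 0.514, 0.206] pointing down, gripper open.
Joint ranges: [-3.1, 3.1], [-0.76, 2.03], [0.27, 2.55], [-1.08, 4.22], [0.17, 2.65], [-2.57, 2.57]. Speed limits (rad/s): [2.79, 2.79, 3.14, 3.14, 3.14, 3.14].

### API

Orientations are given as [roll, pitch, yaw] about the fixed x, y, z axes, in that order (R = Rz(yaw) Ry(pitch) Rx(roll)).
In Python, from bench import * gives the robot as it stands.
- The arm moves only by the tool play_rows, never from a script. Its argument "rows" is a list of rows, each a list of 3 entries, a list of its own where there are three numbers: the finger opening in cm, from 0 to 9.4, then the shift along the world's x, y, z in cm, then the turn, a rotation vector about the world's x, y, z in rad. A call has 1 to 8 rows; each row is the pose to reach, as a shift and turn from the pose commanded when the call began; what a row does not reach only later rows make up. A row lasts 1/12 s, in which the tool goes at most 41.7 mm and 7.16 degrees, less where a joint would pass 70% of its speed; a pose out of reach is approached as far as the arm can. A call with a gripper value outside its range is refused whole. The fingers move at their own pace and stop on an object; the grip force is fixed at half the most. Time passes only in rows, so rows that repeat a pose let the fingers close. It gives the time, the measured TCP pose, the force and the opening at its end, in the units of the state.
- get_obs(): the state, without advancing time (a new reading comes with each control period).
- snapshot(name): name is "scene" or "top" or "wrist"; returns a dict with "pixels" (384x512x3 uint8, red, green, blue), "fx", "fy", "cx", "cy" (pixels), "rvec" (rotation vector, rad) and "tvec" (3), from world to camera coordinates, as OpenCV has them. Camera axes: x right, y down, z forward; pixel columns grow to the right and rows downward; lengths in m; the calibration is good to about 2 mm. The wrist camera is an equidistant fisheye: a pixel r from the principal point sees the ray r / f radians off the axis. A picture is of the moment at which its call begins. There is no depth.
- close_job(): hands the job in, once; it reports no verdict.
Trained networks look in the newest picture that a camera, given by its name, has taken for a name from the list of things; names that differ only in an ending like _2 or _b are one class to them, and where a whole thing is asked for, a point or a joint stands for the part that bears it (a point fixed in the world has none). Each returns a list of dicts, best first, with "confidence" (0 to 1); they miss things now and then, are a little off and sometimes report something else, mostly with a low value. They report only what shows in the picture. A call takes as long as a camera call. They do not tell look-alikes from the thing itself.
- silhouettes(camera, label): "mask" (384x512 bool, what is visible of it) and "point" ([row, column] in pixels, amid what is visible of it).
The state is a dict: "time": time; "joint_positions": joint angles; "qvel": joint speeds; "joint_torque": joint torques, N m; "tool_pos": TCP position; "ee_rot": TCP orientation; "wrist_force": force on the tool from outside, world axes, zero at the start; "wrist_torque": the same for the moment, N m; "width": finger opening in m.
Only numpy, scipy, OpenCV 4.12 (cv2) and the standard library are available. Lean on these libraries where they do the work, as an engineer would, in place of code of your own. Each camera call takes 0.05 s, during which the arm holds its last target. There are 200 camera calls.

## Working session

There is one attempt and no reset: what is moved stays moved. The work goes in short steps, Python scripts to look and compute and a tool call to move; the robot and the scene stay as the last step left them, time stands still between calls to the robot, and variables do not carry over. Pictures are saved under pics/ and viewed, about 8 in all and at most 12, crops included, and the job is handed in when it is done.

Besides the shell and the picture viewer there is one more tool, called after "Emit:" as a command line: name --argument value ..., lists and objects as JSON in quotes. play_rows: Moves the arm, as the interface text tells. Its arguments: {"type":"object","properties":{"rows":{"type":"array"}},"required":["rows"]}

```bash
mkdir -p pics; cat > h.py <<'E'
import numpy as np, cv2
from bench import *
def cam(n):
    s=snapshot(n); R=cv2.Rodrigues(np.array(s["rvec"],float))[0]
    return s,R,np.array(s["tvec"],float).ravel()
def save(s,f,crop=None,k=1):
    im=cv2.cvtColor(np.array(s["pixels"]),cv2.COLOR_RGB2BGR)
    if crop: r0,r1,c0,c1=crop; im=im[r0:r1,c0:c1]
    cv2.imwrite("pics/"+f,cv2.resize(im,None,fx=k,fy=k,interpolation=cv2.INTER_CUBIC))
def back(c,r,z,s,R,t):
    d=R.T@np.array([(c-s["cx"])/s["fx"],(r-s["cy"])/s["fy"],1]); o=-R.T@t
    return o+d*(z-o[2])/d[2]
def proj(p,s,R,t):
    q=R@np.array(p)+t; return s["fx"]*q[0]/q[2]+s["cx"],s["fy"]*q[1]/q[2]+s["cy"]
E
python3 - <<'E'
from h import *
o=get_obs(); print(o["time"],o["tool_pos"],o["ee_rot"],o["width"])
for n in("scene","top"):
    s,R,t=cam(n); save(s,n+"0.png",None,1.5); print(n,-R.T@t,s["fx"])
    for l in "rail mount0 mount1 mount2 mount3 keeper_arm keeper_peg oil_bottle round_mount slide_box".split():
        print(l,[(round(d["confidence"],2),[int(x) for x in d["point"]]) for d in silhouettes(n,l)][:4])
E
```

```text
0.0 [0.19596471 0.51332921 0.20431704] [-3.13942740e+00 -2.29876205e-04  2.77678739e+00] 0.09399611834412827
scene [ 0.85292583 -0.35753367  0.60563403] 377.8100592814463
rail [(0.91, [224, 256])]
mount0 [(0.91, [253, 295]), (0.88, [243, 207]), (0.76, [205, 247]), (0.71, [216, 231])]
mount1 [(0.91, [253, 295]), (0.88, [243, 207]), (0.76, [205, 247]), (0.71, [216, 231])]
mount2 [(0.91, [253, 295]), (0.88, [243, 207]), (0.76, [205, 247]), (0.71, [216, 231])]
mount3 [(0.91, [253, 295]), (0.88, [243, 207]), (0.76, [205, 247]), (0.71, [216, 231])]
keeper_arm [(0.72, [241, 249])]
keeper_peg [(0.55, [239, 252])]
oil_bottle [(0.74, [175, 225])]
round_mount [(0.75, [207, 187]), (0.21, [230, 220])]
slide_box [(0.85, [163, 313]), (0.29, [225, 251])]
top [0.36743665 0.04667147 1.02128003] 499.6510496221021
rail [(0.64, [201, 259])]
mount0 [(0.82, [257, 207]), (0.8, [201, 325]), (0.73, [200, 380]), (0.62, [199, 273])]
mount1 [(0.82, [257, 207]), (0.8, [201, 325]), (0.73, [200, 380]), (0.62, [199, 273])]
mount2 [(0.82, [257, 207]), (0.8, [201, 325]), (0.73, [200, 380]), (0.62, [199, 273])]
mount3 [(0.82, [257, 207]), (0.8, [201, 325]), (0.73, [200, 380]), (0.62, [199, 273])]
keeper_arm [(0.52, [171, 298])]
keeper_peg [(0.51, [173, 296]), (0.5, [204, 289])]
oil_bottle [(0.6, [237, 249])]
round_mount [(0.63, [249, 296]), (0.49, [202, 309])]
slide_box [(0.79, [178, 179])]
```

View pics/top0.png

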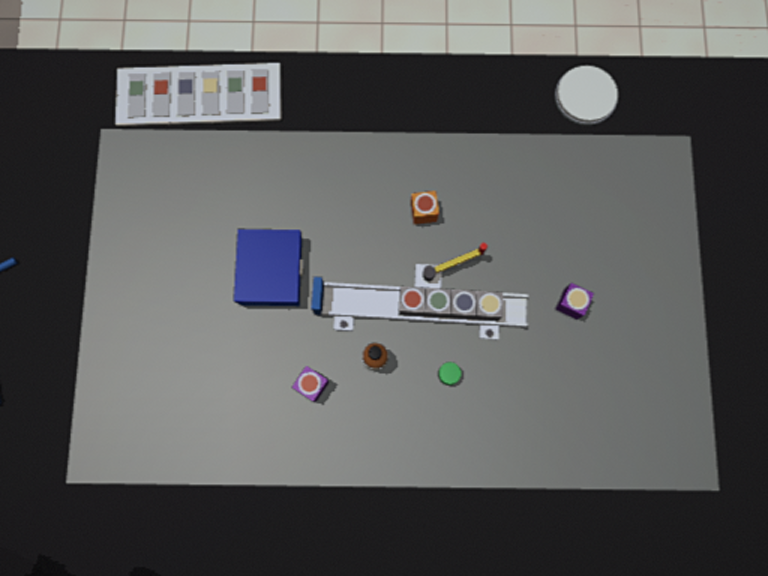

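View pics/scene0.png

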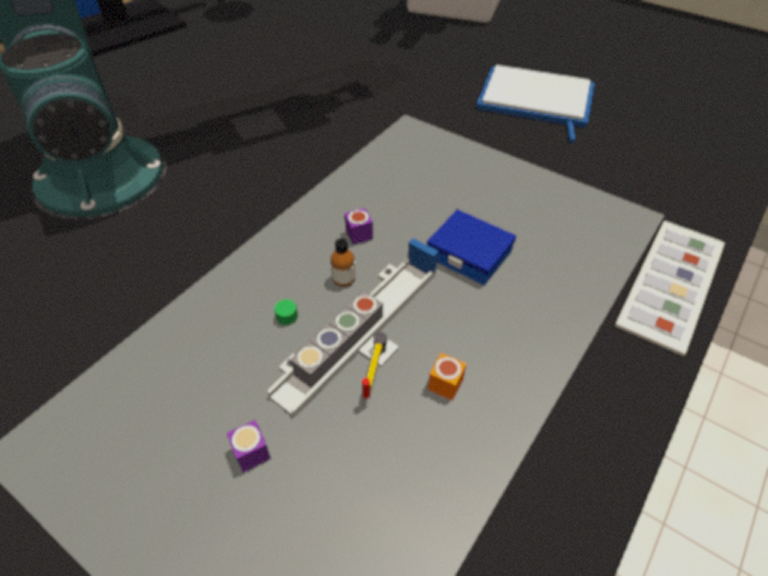

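Top picture (1.5x): the row of four grey mounts stands at (413,299) red, (438,300) green, (464,302) blue-grey and (490,304) sandy. The stop is at (317,294), the hinge at (429,272), the peg at (483,247), the bottle at (375,354) and the green mount at (450,373). Possible confusions are orange (425,205), purple red-disc (310,383) and purple sandy (576,299). I choose the four grey ones in the rail and check with a crop.

```bash
python3 - <<'E'
from h import *
s,R,t=cam("top"); save(s,"top1.png",(145,265,195,365),4.6)
f=lambda c,r,z:back(c/1.5,r/1.5,z,s,R,t)
for n,c,r,z in [("m_red",413,299,.044),("m_gr",438,300,.044),("m_bl",464,302,.044),("m_sand",490,304,.044),("hinge",429,272,.031),("peg",483,247,.052),("bottlecap",375,353,.075),("green",450,373,.022),("railopenL",527,296,.016),("railopenR",526,327,.016),("railstopL",324,284,.016),("railstopR",322,316,.016),("purple",576,299,.038),("box",268,267,.035),("orange",425,205,.044)]:
    print(n,f(c,r,z).round(4))
E
```

```text
m_red [0.563  0.0043 0.044 ]
m_gr [ 0.562  -0.0289  0.044 ]
m_bl [ 0.5597 -0.0635  0.044 ]
m_sand [ 0.5574 -0.098   0.044 ]
hinge [ 0.6032 -0.0179  0.031 ]
peg [ 0.6335 -0.089   0.052 ]
bottlecap [0.4865 0.0537 0.075 ]
green [ 0.4676 -0.0461  0.022 ]
railopenL [ 0.5746 -0.153   0.016 ]
railopenR [ 0.5316 -0.1504  0.016 ]
railstopL [0.5882 0.1254 0.016 ]
railstopR [0.5436 0.1269 0.016 ]
purple [ 0.5668 -0.2142  0.038 ]
box [0.6066 0.2003 0.035 ]
orange [ 0.6942 -0.0118  0.044 ]
```

View pics/top1.png

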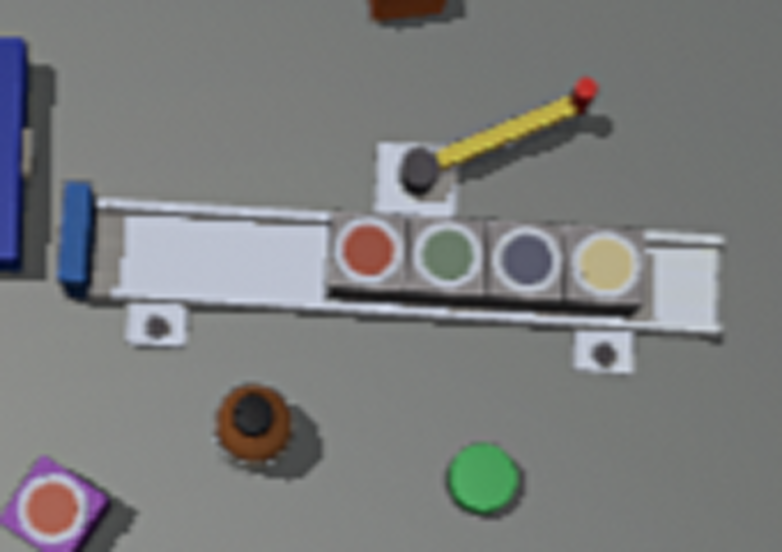

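The crop confirms four grey carriers in the rail: red, green, blue, sandy. The rail runs at about u=(0.049, 0.999) with its origin near (0.5615, -0.0025). The gap is about 106 mm and the keeper is at about 2.02 rad, both within the stated ranges. Next I move behind the row.

Emit:
play_rows --rows '[[0,[18,-33,-2],[0,0,-0.63]],[0,[18,-33,-2],[0,0,-0.63]],[0,[18,-33,-2],[0,0,-0.63]],[0,[18,-33,-2],[0,0,-0.63]],[0,[18,-33,-2],[0,0,-0.63]],[0,[18,-33,-2],[0,0,-0.63]],[0,[18,-33,-2],[0,0,-0.63]],[0,[18,-33,-2],[0,0,-0.63]]]'

```text
time: 1.82
tool_pos: [0.3561, 0.2198, 0.188]
ee_rot: [3.14, 0.0, 2.147]
wrist_force: [-0.1, -0.2, -0.2]
width: 0.0444
```

Emit:
play_rows --rows '[[0,[19.8,-36,-6],[0,0,-0.625]],[0,[19.8,-36,-6],[0,0,-0.625]],[0,[19.8,-36,-6],[0,0,-0.625]],[0,[19.8,-36,-6],[0,0,-0.625]],[0,[19.8,-36,-6],[0,0,-0.625]],[0,[19.8,-36,-6],[0,0,-0.625]],[0,[19.8,-36,-6],[0,0,-0.625]],[0,[19.8,-36,-6],[0,0,-0.625]]]'

```text
time: 2.48
tool_pos: [0.5152, -0.0695, 0.1396]
ee_rot: [3.141, -0.0, 1.521]
wrist_force: [0.6, 0.6, 0.5]
width: 0.0004
```

Emit:
play_rows --rows '[[0,[0,0,0],[0,0,0]],[0,[0,0,0],[0,0,0]]]'

```text
time: 2.65
tool_pos: [0.5146, -0.0691, 0.1385]
ee_rot: [-3.139, -0.001, 1.518]
wrist_force: [0.0, 0.2, -0.5]
width: 0.0004
```

Emit:
play_rows --rows '[[0,[4,-7.6,-1],[0,0,0]],[0,[4,-7.6,-1],[0,0,0]],[0,[4,-7.6,-4],[0,0,0]],[0,[4,-7.6,-8],[0,0,0]],[0,[4,-7.6,-8],[0,0,0]],[0,[4,-7.6,-8],[0,0,0]]]'

```text
time: 3.15
tool_pos: [0.5522, -0.1413, 0.0575]
ee_rot: [-3.135, -0.002, 1.523]
wrist_force: [0.3, -0.1, 0.8]
width: 0.0006
```

```bash
python3 - <<'E'
from h import *
o=get_obs(); print(o["time"],o["tool_pos"],o["ee_rot"])
s,R,t=cam("scene"); save(s,"scene1.png",(170,320,150,350),4); print(o["tool_pos"],proj(o["tool_pos"],s,R,t))
E
```

```text
3.15 [ 0.55221971 -0.14126164  0.05752736] [-3.13544103e+00 -2.36303165e-03  1.52324922e+00]
[ 0.55221971 -0.14126164  0.05752736] (np.float64(185.5796487389538), np.float64(248.21363932805514))
```

View pics/scene1.png

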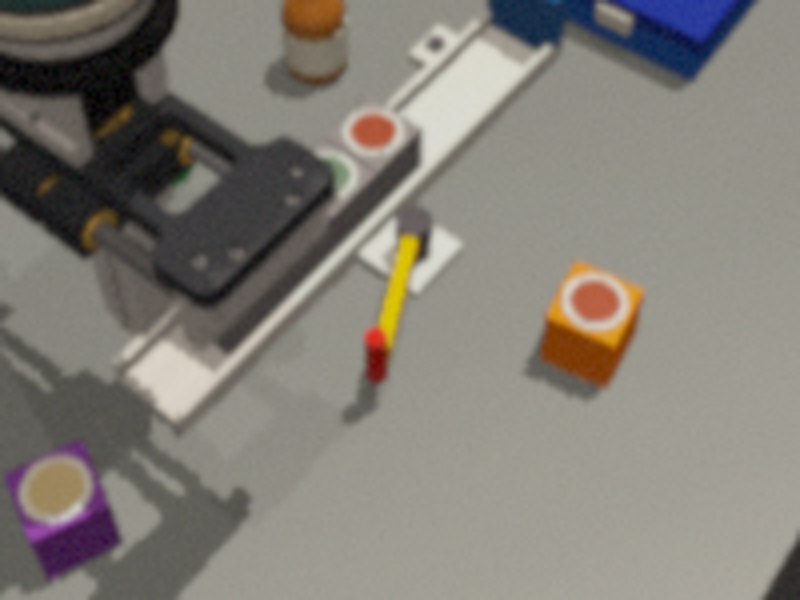

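Pusher tips (about crop (140,315)) are behind the row inside the rail; peg and hinge are clear. Lowering.

Emit:
play_rows --rows '[[0,[0,0,0],[0,0,0]],[0,[0,0,-1.5],[0,0,0]],[0,[0,0,-3],[0,0,0]],[0,[0,0,-3.9],[0,0,0]],[0,[0,0,-3.9],[0,0,0]],[0,[0,0,-3.9],[0,0,0]]]'

```text
time: 3.7
tool_pos: [0.5553, -0.1433, 0.022]
ee_rot: [3.14, 0.001, 1.522]
wrist_force: [-0.2, 0.7, -1.2]
width: 0.0003
```

Emit:
play_rows --rows '[[0,[0.02,0.5,-0.3],[0,0,0]],[0,[0.05,1,-0.3],[0,0,0]],[0,[0.07,1.5,-0.3],[0,0,0]],[0,[0.1,2,-0.3],[0,0,0]],[0,[0.12,2.5,-0.3],[0,0,0]],[0,[0.15,3,-0.3],[0,0,0]],[0,[0.17,3.5,-0.3],[0,0,0]],[0,[0.2,4,-0.3],[0,0,0]]]'

```text
time: 4.37
tool_pos: [0.557, -0.1036, 0.0182]
ee_rot: [3.14, 0.001, 1.522]
wrist_force: [-0.2, -3.6, 1.3]
width: 0.0005
```

Emit:
play_rows --rows '[[0,[0.02,0.5,0],[0,0,0]],[0,[0.05,1,0],[0,0,0]],[0,[0.07,1.5,0],[0,0,0]],[0,[0.1,2,0],[0,0,0]],[0,[0.12,2.5,0],[0,0,0]],[0,[0.15,3,0],[0,0,0]],[0,[0.17,3.5,0],[0,0,0]],[0,[0.2,4,0],[0,0,0]]]'

```text
time: 5.03
tool_pos: [0.5585, -0.0629, 0.0176]
ee_rot: [-3.141, 0.0, 1.522]
wrist_force: [-0.5, -3.6, 2.7]
width: 0.0005
```

```bash
python3 - <<'E'
from h import *
o=get_obs(); print(o["time"],o["tool_pos"],o["wrist_force"])
s,R,t=cam("scene"); save(s,"scene2.png",(170,320,150,350),4)
E
```

```text
5.0333 [ 0.55847949 -0.0629063   0.01756896] [-0.52157993 -3.56289182  2.67726628]
```

View pics/scene2.png

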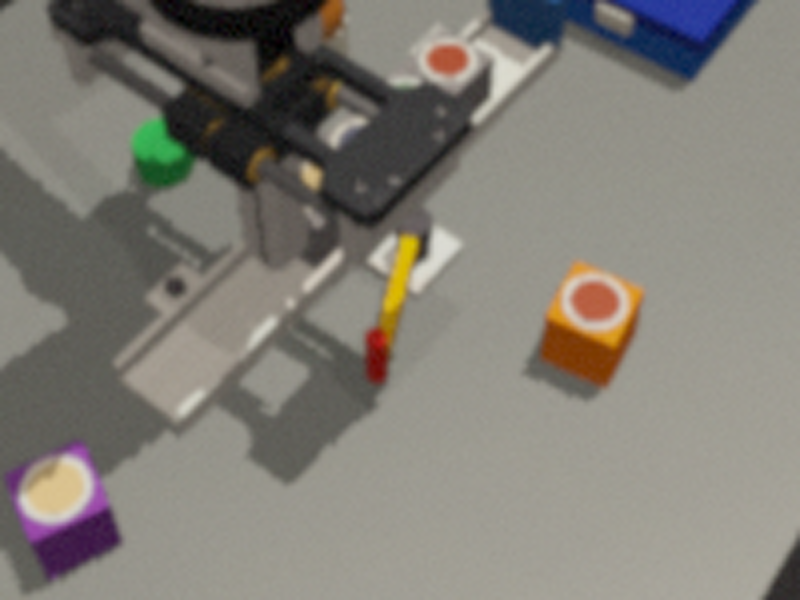

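The row is moving as one train, upright, with the keeper untouched. About 46 mm to go.

Emit:
play_rows --rows '[[0,[0.02,0.5,0],[0,0,0]],[0,[0.05,1,0],[0,0,0]],[0,[0.07,1.5,0],[0,0,0]],[0,[0.1,2,0],[0,0,0]],[0,[0.12,2.5,0],[0,0,0]],[0,[0.15,3,0],[0,0,0]],[0,[0.17,3.4,0],[0,0,0]],[0,[0.18,3.6,0],[0,0,0]]]'

```text
time: 5.75
tool_pos: [0.5602, -0.0265, 0.0174]
ee_rot: [-3.141, -0.0, 1.522]
wrist_force: [0.2, -3.4, 0.7]
width: 0.0005
```

Emit:
play_rows --rows '[[0,[0.01,0.2,0],[0,0,0]],[0,[0.02,0.4,0],[0,0,0]],[0,[0.03,0.6,0],[0,0,0]],[0,[0.03,0.7,0],[0,0,0]]]'

```text
time: 6.08
tool_pos: [0.5605, -0.0201, 0.0174]
ee_rot: [-3.141, -0.0, 1.522]
wrist_force: [0.7, -2.4, 0.0]
width: 0.0003
```

Now creep until the force climbs.

Emit:
play_rows --rows '[[0,[0,0.1,0],[0,0,0]],[0,[0.01,0.2,0],[0,0,0]],[0,[0.01,0.3,0],[0,0,0]],[0,[0.01,0.3,0],[0,0,0]]]'

```text
time: 6.42
tool_pos: [0.5606, -0.0175, 0.0174]
ee_rot: [-3.141, 0.0, 1.522]
wrist_force: [-0.4, -3.0, 1.0]
width: 0.0005
```

Emit:
play_rows --rows '[[0,[0,0.1,0],[0,0,0]],[0,[0.01,0.2,0],[0,0,0]],[0,[0.01,0.2,0],[0,0,0]]]'

```text
time: 6.67
tool_pos: [0.5607, -0.0175, 0.0175]
ee_rot: [-3.141, 0.004, 1.522]
wrist_force: [-0.9, -7.5, -0.1]
width: 0.0002
```

Stopped at y=-0.0175 with force rising to 7.5 N, so the row is home (expected -0.0165). Retreating backwards, then up.

Emit:
play_rows --rows '[[0,[-0.05,-1,0],[0,0,0]],[0,[-0.12,-2.5,0],[0,0,0]],[0,[-0.12,-2.5,3],[0,0,0]],[0,[-0.12,-2.5,7],[0,0,0]],[0,[-0.12,-6,10],[0,0,0]],[0,[-0.12,-10,12],[0,0,0]],[0,[-0.12,-13,12],[0,0,0]],[0,[-0.12,-13,12],[0,0,0]]]'

```text
time: 7.33
tool_pos: [0.5609, -0.1511, 0.1405]
ee_rot: [3.136, 0.003, 1.516]
wrist_force: [0.4, 0.5, -0.1]
width: 0.0005
```

```bash
python3 - <<'E'
from h import *
o=get_obs(); print(o["time"],o["tool_pos"],o["joint_positions"])
s,R,t=cam("scene"); save(s,"scene3.png",(170,270,180,350),4.6)
s,R,t=cam("top"); 
im=np.array(s["pixels"]).astype(int)
m=(im[...,0]>130)&(im[...,1]<60)&(im[...,2]<60); m[:,:300]=0;m[:140]=0;m[190:]=0;m[:,350:]=0
r,c=np.nonzero(m);print(len(r)); 
if len(r): print("peg",back(c.mean(),r.mean(),.05,s,R,t))
E
```

```text
7.3333 [ 0.56092634 -0.15112378  0.14053859] [-3.60017836e-01  1.71798335e-01  1.40525320e+00 -1.21519686e-03
  1.55802062e+00 -3.05535647e-01]
7
peg [ 0.63515932 -0.08925459  0.05      ]
```

View pics/scene3.png

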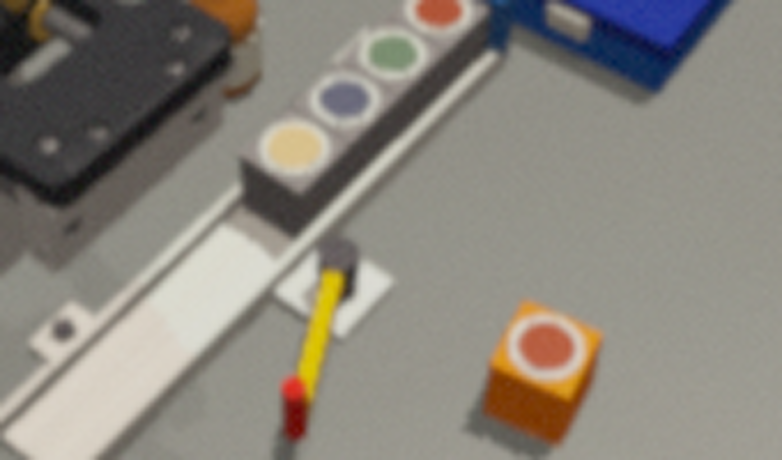

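The row is packed against the stop (red at (440,10) beside the blue stop), all four touching and upright, and the keeper is still open. Now to the outer side of the peg, turning the fingers so their flat side faces it.

Emit:
play_rows --rows '[[0,[5,4,0],[0,0,0.9]],[0,[5,4,0],[0,0,0.9]],[0,[5,4,0],[0,0,0.9]],[0,[10,7.4,0],[0,0,0.9]],[0,[10,7.4,0],[0,0,0.9]],[0,[10,7.4,0],[0,0,0.9]],[0,[10,7.4,0],[0,0,0.9]],[0,[10,7.4,0],[0,0,0.9]]]'

```text
time: 8.1
tool_pos: [0.6592, -0.0682, 0.1358]
ee_rot: [3.141, -0.004, 2.43]
wrist_force: [0.0, -0.7, -0.3]
width: 0.0005
```

Emit:
play_rows --rows '[[0,[0,0,0],[0,0,0.9]],[0,[0,0,0],[0,0,0.9]],[0,[0,0,0],[0,0,0.9]],[0,[0,0,0],[0,0,0.9]],[0,[0,0,0],[0,0,0.9]],[0,[0,0,0],[0,0,0.9]],[0,[0,0,0],[0,0,0.9]],[0,[0,0,0],[0,0,0.9]]]'

```text
time: 8.77
tool_pos: [0.659, -0.069, 0.1363]
ee_rot: [3.139, -0.002, -2.956]
wrist_force: [-0.2, -0.2, -0.5]
width: 0.0003
```

Emit:
play_rows --rows '[[0,[0.3,-0.8,-1],[0,0,0]],[0,[0.3,-0.8,-3.5],[0,0,0]],[0,[0.3,-0.8,-6],[0,0,0]],[0,[0.3,-0.8,-8.5],[0,0,0]],[0,[0.3,-0.8,-9.8],[0,0,0]],[0,[0.3,-0.8,-9.8],[0,0,0]],[0,[0.3,-0.8,-9.8],[0,0,0]]]'

```text
time: 9.35
tool_pos: [0.662, -0.0791, 0.0384]
ee_rot: [3.14, -0.002, -2.962]
wrist_force: [-0.6, 0.3, 0.9]
width: 0.0006
```

```bash
python3 - <<'E'
from h import *
o=get_obs(); p=o["tool_pos"]; print(o["time"],p,o["ee_rot"],o["wrist_force"])
s,R,t=cam("scene"); save(s,"scene4.png",(170,320,180,380),4)
u=np.array([.049,.9988]);v=np.array([-.9988,.049]);h=np.array([.6032,-.0179])
for th in np.arange(2.0,-.01,-.1):
    r=np.cos(th)*v-np.sin(th)*u; d=np.array([r[1],-r[0]])
    c=h+.078*r-.012*d
    print(round(th,1),((c-p[:2])*100).round(2),round(min(th,1.8)-1.8,2))
E
```

```text
9.35 [ 0.66204842 -0.0791229   0.03838386] [ 3.14036974e+00 -2.22124355e-03 -2.96226663e+00] [-0.58322705  0.34752827  0.93090567]
2.0 [-1.88 -0.68] 0.0
1.9 [-2.57 -1.04] 0.0
1.8 [-3.31 -1.34] -0.0
1.7 [-4.06 -1.56] -0.1
1.6 [-4.84 -1.7 ] -0.2
1.5 [-5.63 -1.77] -0.3
1.4 [-6.41 -1.75] -0.4
1.3 [-7.2  -1.66] -0.5
1.2 [-7.97 -1.49] -0.6
1.1 [-8.72 -1.24] -0.7
1.0 [-9.44 -0.92] -0.8
0.9 [-10.12  -0.53] -0.9
0.8 [-10.77  -0.08] -1.0
0.7 [-11.36   0.44] -1.1
0.6 [-11.9    1.02] -1.2
0.5 [-12.38   1.64] -1.3
0.4 [-12.8    2.31] -1.4
0.3 [-13.14   3.02] -1.5
0.2 [-13.42   3.76] -1.6
0.1 [-13.61   4.53] -1.7
-0.0 [-13.73   5.31] -1.8
```

View pics/scene4.png

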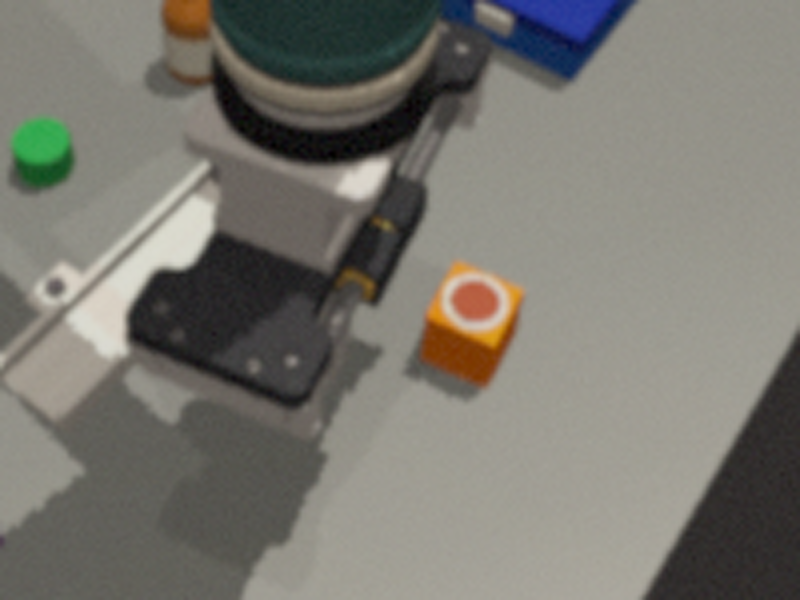

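The fingers are down just outside the peg (hidden behind the gripper), with the orange look-alike clear. Now I sweep the peg round.

Emit:
play_rows --rows '[[0,[-1.2,-0.4,0],[0,0,0]],[0,[-1.9,-0.7,0],[0,0,0]],[0,[-2.6,-1.05,0],[0,0,0]],[0,[-3.3,-1.35,0],[0,0,0]],[0,[-4.05,-1.55,0],[0,0,-0.1]],[0,[-4.85,-1.7,0],[0,0,-0.2]],[0,[-5.6,-1.75,0],[0,0,-0.3]],[0,[-6.4,-1.75,0],[0,0,-0.4]]]'

```text
time: 10.07
tool_pos: [0.599, -0.0976, 0.0409]
ee_rot: [-3.142, 0.003, 2.916]
wrist_force: [1.2, 0.5, 0.8]
width: 0.0006
```

```bash
python3 - <<'E'
from h import *
o=get_obs(); print(o["time"],o["tool_pos"],o["ee_rot"],o["wrist_force"])
s,R,t=cam("scene"); save(s,"scene5.png",(170,320,180,380),4)
E
```

```text
10.0667 [ 0.59895809 -0.09756261  0.04092182] [-3.14153794e+00  2.87567847e-03  2.91623602e+00] [1.233396   0.49941705 0.84416631]
```

View pics/scene5.png

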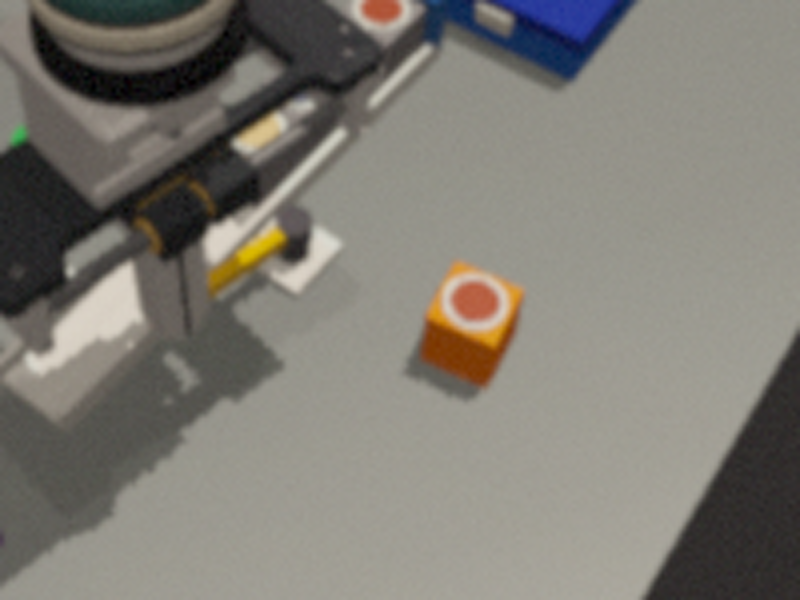

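The keeper follows with about 1.2 N, and the bar is now near pi/2 (yellow at (245,260)). Continuing.

Emit:
play_rows --rows '[[0,[-0.8,0.1,-0.2],[0,0,-0.1]],[0,[-1.55,0.25,-0.3],[0,0,-0.2]],[0,[-2.3,0.5,-0.3],[0,0,-0.3]],[0,[-3.0,0.85,-0.3],[0,0,-0.4]],[0,[-3.7,1.2,-0.3],[0,0,-0.5]],[0,[-4.35,1.65,-0.3],[0,0,-0.6]],[0,[-4.95,2.2,-0.3],[0,0,-0.7]],[0,[-5.5,2.75,-0.3],[0,0,-0.8]]]'

```text
time: 10.78
tool_pos: [0.5436, -0.07, 0.0374]
ee_rot: [3.141, 0.002, 2.118]
wrist_force: [1.6, -2.0, 0.3]
width: 0.0004
```

Emit:
play_rows --rows '[[0,[-0.5,0.6,0],[0,0,-0.1]],[0,[-0.9,1.3,0],[0,0,-0.2]],[0,[-1.25,2.0,0],[0,0,-0.3]],[0,[-1.5,2.75,0],[0,0,-0.4]],[0,[-1.6,3.2,0],[0,0,-0.5]],[0,[-1.7,3.5,0],[0,0,-0.6]],[0,[-1.7,3.7,0],[0,0,-0.6]]]'

```text
time: 11.37
tool_pos: [0.5262, -0.0326, 0.0371]
ee_rot: [-3.141, 0.001, 1.522]
wrist_force: [-1.3, -1.2, -0.0]
width: 0.0003
```

Emit:
play_rows --rows '[[0,[0,0.2,0],[0,0,0]],[0,[0,0.4,0],[0,0,0]],[0,[0,0.5,0],[0,0,0]],[0,[0,0.5,0],[0,0,0]]]'

```text
time: 11.7
tool_pos: [0.5267, -0.0276, 0.0368]
ee_rot: [3.141, 0.001, 1.523]
wrist_force: [-1.2, -2.3, 0.2]
width: 0.0005
```

Emit:
play_rows --rows '[[0,[0,0.15,0],[0,0,0]],[0,[0,0.25,0],[0,0,0]],[0,[0,0.25,0],[0,0,0]]]'

```text
time: 11.95
tool_pos: [0.5267, -0.0271, 0.0368]
ee_rot: [3.141, 0.004, 1.522]
wrist_force: [-1.3, -5.4, 0.2]
width: 0.0005
```

At the limit: position stalled at y=-0.027 as predicted, with force rising to 5.4 N. Backing off, rising and moving away to look.

Emit:
play_rows --rows '[[0,[0,-1,0],[0,0,0]],[0,[0,-3,0],[0,0,0]],[0,[0,-4,3],[0,0,0]],[0,[0,-5,7],[0,0,0]],[0,[-4,-9,11],[0,0,0]],[0,[-8,-13,13],[0,0,0]],[0,[-12,-16,13],[0,0,0]],[0,[-15,-18,13],[0,0,0]]]'

```text
time: 12.62
tool_pos: [0.4124, -0.1789, 0.1635]
ee_rot: [3.137, 0.001, 1.524]
wrist_force: [0.3, -0.6, -0.2]
width: 0.0004
```

Emit:
play_rows --rows '[[0,[-4,-4,0],[0,0,0]],[0,[-6,-6,0],[0,0,0]],[0,[-6,-6,0],[0,0,0]],[0,[-6,-6,0],[0,0,0]]]'

```text
time: 12.95
tool_pos: [0.3512, -0.239, 0.1616]
ee_rot: [3.14, -0.0, 1.517]
wrist_force: [-0.2, 0.1, 0.5]
width: 0.0005
```

```bash
python3 - <<'E'
from h import *
o=get_obs(); print(o["time"],o["tool_pos"],o["wrist_force"])
s,R,t=cam("top"); save(s,"top6.png",(145,265,195,365),4.6)
E
```

```text
12.95 [ 0.35119429 -0.23900363  0.16155674] [-0.2498671   0.0773499   0.51466193]
```

View pics/top6.png

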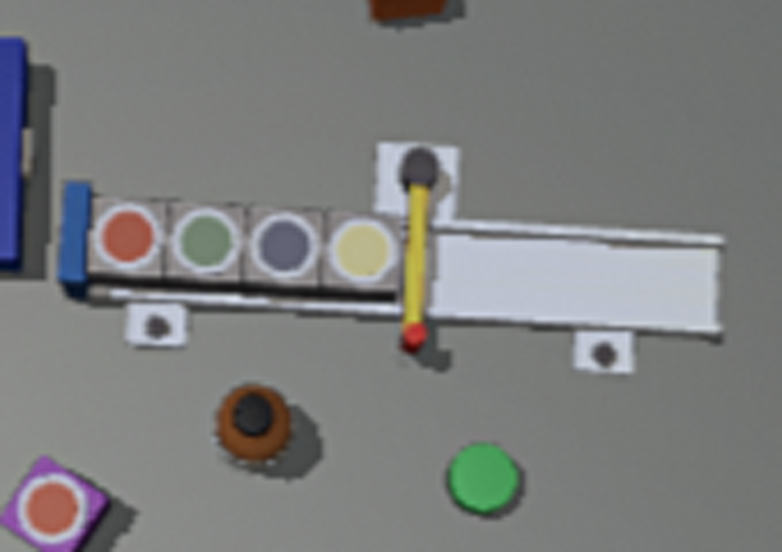

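The row is packed against the stop: discs are evenly spaced at columns 128, 206, 284 and 362. The yellow arm lies square across the rail, peg at (413,337). The bottle, green mount and box have not moved.

```bash
python3 -c "
from bench import *
print(close_job())"
```

```text
the job is handed in; nothing more can be done
None
```

I pushed the four mounts home against the blue end stop as one train. I then swept the keeper arm round by its red peg until it reached its limit, backed the gripper clear and handed the job in at about 13 s.

- **Row:** it stopped with the push force rising to 7.5 N at y = -17.5 mm, where I had predicted -16.5 mm. In the last top picture the four discs are evenly spaced and the first mount touches the stop.
- **Keeper:** it stalled at the predicted spot with 5.4 N. In the picture it lies square across the rail behind the last mount.
- **Other things:** the bottle, the green mount and the part of the blue box in view look unmoved, and the gripper is well clear with no contact force. No check failed. The only disagreement was the 1 mm on the row, which is within the camera calibration.

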